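# Seat a spin-coater chuck on its drive dog and lock it

## Task

The wafer chuck on the bench spinner is riding on top of its drive dog. Without lifting it off or tipping it, press it down and turn it by its blue pins until it drops fully home, level, on the spindle; then push the red-headed lock plunger all the way in over its rim, and leave the things lying around where they are.

Things in the scene. Friction and masses are not known exactly. Their poses are not given: they have to be found in the camera images.
- spinner: Bench spinner, fixed to the table. Origin: on the spindle axis at the table surface; z up. White base plate 140 x 172 x 12 mm (x -70..70, y -68..104 mm), round grey drum 106 mm across with its top at z = 28 mm. On the +y side a dark steel plunger housing, 34 mm wide, y 62..92 mm, top at z = 84 mm. The spindle does not turn.
- spindle_seat (a point): Point on the spindle axis 30 mm above the table, where the chuck's underside sits when home. A fixed steel dog with four lobes at right angles rises 10 mm above it round a pilot pin, hidden under the chuck; its angle cannot be seen, differs each time and has nothing to do with the spinner's angle.
- collar (a joint): Stiff black rubber seal bellows collar under the chuck's rim, 98 mm across: how far it has been pushed down, 0 m at the start to 0.010 (chuck home). It stays where it is pushed; besides the chuck's weight it takes about 2.5 to 5 N of press to move it.
- chuck: Loose aluminium wafer chuck, about 0.35 kg, already on the spindle. Origin: centre of its underside, 40 mm above the table at the start (riding on the dog), 30 mm when home. Hub 76 mm across, 32 mm high; on it a disc 104 mm across, 8 mm thick: flat top 40 mm above the origin. It fits the dog every quarter turn, to about 0.11 rad either way; turned either way it fits within 1.2 rad.
- pin_a (a point): Half-way up one of the chuck's two upright blue pins, 10 mm across and 14 mm high, standing on the disc: 28 mm from the axis on the chuck's +x side, 47 mm above its underside.
- pin_b (a point): Half-way up the other blue pin, the same, on the chuck's -x side.
- lock_plunger (a joint): Travel of the lock plunger in m: 0 to 0.004 at the start (out), 0.020 fully in. It slides level along the spinner's -y direction, towards the spindle, with about 2 N of friction, and stays where it is left. Its flat nose, 14 mm wide, z 73 to 79 mm, passes over the rim of a chuck that is home (to 43 mm from the axis); a chuck that is not home blocks it near 0.011.
- plunger_knob (a point): Centre of the outer flat face of the plunger's red round head: 26 mm across, 12 mm thick, 76 mm above the table, 130 mm from the spindle axis on the spinner's +y side when the plunger is at 0 (moves with it). Push this face towards the spindle.
- objective_case: White round screw case standing upright, 41 mm across, 53 mm high; bystander. Origin: centre of its underside.
- inspection_torch: Dark hand torch lying on the table, 111 x 30 x 31 mm; bystander. Origin: centre of its underside.
- screwdriver: Small red-handled screwdriver, 136 mm long, lying on the table; bystander. Origin: centre of its underside.
Things that resemble listed ones, but are neither listed nor needed, are in the scene too. There is more than one size of the chuck; the one meant has the size given above.

How it is judged (in metres and radians):
On the way, in this order (a step that is already met when the one before it is completed fails the run):
1. the chuck has dropped fully home on the spindle, with the plunger still out (z of chuck in the frame of spinner between 0.027 and 0.033 m and horizontal distance between chuck and spinner below 0.005 m and angle between chuck's own z axis and vertical below 0.05 rad and value of joint lock_plunger below 0.0125 m), for 0.2 s.
2. the lock plunger is all the way in (value of joint lock_plunger above 0.0175 m), for 0.2 s.
At the end, for the whole second after the job is handed in: The chuck is home on the spindle (underside no more than 3 mm above its seat, within 5 mm of the axis, tilted less than 0.05 rad) and at rest, and the lock plunger is in to within 2.5 mm of its 20 mm stroke (z of chuck in the frame of spinner between 0.027 and 0.033 m and horizontal distance between chuck and spinner below 0.005 m and angle between chuck's own z axis and vertical below 0.05 rad and value of joint lock_plunger above 0.0175 m and linear speed of chuck below 0.01 m/s and velocity of joint lock_plunger below 0.005 m/s); the robot touches nothing.
It fails at once if the chuck is lifted off the spindle (raised more than 12 mm) (z of chuck in the frame of spinner above 0.052 m).
It fails at once if the chuck is tipped (more than 0.3 rad) (angle between chuck's own z axis and vertical above 0.3 rad).
It fails at once if the objective case is shifted more than 4 cm (distance of objective_case from where it was at the start of the episode above 0.04 m).
It fails at once if the inspection torch is shifted more than 4 cm (distance of inspection_torch from where it was at the start of the episode above 0.04 m).
It fails at once if the screwdriver is shifted more than 4 cm (distance of screwdriver from where it was at the start of the episode above 0.04 m).
It also fails if it takes over 61 s, if anything falls off the work surface, if the arm or the gripper's body presses on something with over 40 N, if the wrist force passes 120 N, or if a joint passes its speed limit or range.

## Robot

A 6-joint arm with a two-finger parallel gripper is mounted at the origin on a cart in front of the work surface, level with it; the furniture and walls round the work are solid. World frame = base frame: x ahead of the robot, y to its left, z up, the work surface at z = 0. Lengths are in mm, angles in rad, forces in N, time in s.
With the tool pointing down it reaches from about 350 to 775 mm from the base axis. Payload 5.5 kg.
Tool frame: the origin (TCP) lies midway between the tips of the shut fingers; the grasp point (between the pads) lies 19 mm behind it; z points along the fingers, y is the line along which they close (so a half turn about z gives the same grasp; the last joint's range is limited). The gripper opens to 85 mm and grips with 20 to 120 N. Pads are 22 mm wide; open, the fingers measure 114 mm over their backs; the gripper's body (76 mm by 85 mm) begins 54 mm behind the grasp point. The pads swing forward as they close: fully open they stand 13 mm farther back than shut.
Start: joints at [1.175, 0.313, 0.046, 1.304, 0, 1.431], TCP at [145.509, 556.326, 231.323] pointing down, gripper open.
Joint ranges: [-2.76, 2.76], [-0.86, 1.69], [-1.03, 1.26], [-2.2, 2.34], [-1.47, 1.5], [-3.14, 3.14]. Speed limits (rad/s): [2.57, 2.57, 3.14, 3.14, 3.14, 3.14].

## Interface

Orientations are given as [roll, pitch, yaw] about the fixed x, y, z axes, in that order (R = Rz(yaw) Ry(pitch) Rx(roll)).
In Python, from plant import ctrl, snapshot, camera_info gives the robot as it stands. The module is installed in compiled form; this text tells all that it offers.
- The arm moves only by the tool arm_command, never from a script. Its argument "deltas" is a list of rows, each a list of 6 numbers: the shift along the tool's x, y, z in units of 50 cm (1.0 is 50 cm), then the turn, a rotation vector about the tool's x, y, z in units of pi/4 rad (1.0 is pi/4 rad). In form: [[dx, dy, dz, rx, ry, rz], ...]. A call has exactly 10 rows; each row is the pose to reach, as a shift and turn from the pose commanded when the call began, along the tool's axes at that moment; what a row does not reach only later rows make up. A row lasts 1/12 s, in which the tool goes at most 41.7 mm and 7.16 degrees, less where a joint would pass 70% of its speed; a pose out of reach is approached as far as the arm can. A call with a number of a shift or a turn outside -1 to 1 is refused whole. A call with a gripper value outside its range is refused whole. "jaw" is the gripper's target within -1 to 1 (fully open at 1, half-way at 0, shut at -1), set as the call begins (left out, the last holds). The fingers move at their own pace and stop on an object; "squeeze" is the grip in N (left out, the last holds). Time passes only in rows, so rows that repeat a pose let the fingers close, or fill a call up. It gives the time, the measured TCP pose, the force, the opening and the grip force at its end, in the units of the state.
- ctrl.observe(): the state, without advancing time (a new reading comes with each control period).
- snapshot(name): name is "scene" or "top" or "wrist"; returns the picture (400x640x3 uint8, red, green, blue); there is no depth.
- camera_info(name): a dict with "camera_matrix" (3x3 intrinsics, pixels), "T" (4x4, takes a point from camera to world coordinates). Camera axes: x right, y up, looking along -z (the intrinsics and any distortion apply to the point x, -y, -z); pixel columns grow to the right and rows downward; lengths in mm; the calibration is good to about 2 mm. The wrist camera is an equidistant fisheye: a pixel r from the principal point sees the ray r / f radians off the axis. A picture is of the moment at which its call begins: read the wrist's pose just before it. camera_info takes no time and is no camera call; for the wrist camera it gives the pose at the moment of the call.
- ctrl.hand_in(): hands the job in; it is judged then, once.
The state is a dict: "t": time; "joint_positions": joint angles; "joint_velocities": joint speeds; "tau": joint torques, N m; "ee_pos": TCP position; "eef_rot": TCP orientation; "contact_force": force on the tool from outside, world axes, zero at the start; "torque": the same for the moment, N m; "opening": finger opening in mm; "grasp_force": force on a finger pad.
Only numpy, scipy, OpenCV 4.12 (cv2) and the standard library are available. Lean on these libraries where they do the work, as an engineer would, in place of code of your own. Each camera call takes 0.05 s, during which the arm holds its last target. There are 200 camera calls.

## Working session

There is one attempt and no reset: what is moved stays moved. The work goes in short steps, Python scripts to look and compute and a tool call to move; the robot and the scene stay as the last step left them, time stands still between calls to the robot, and variables do not carry over. Pictures are saved under pics/ and viewed, at most 10 in all, crops included, and the job is handed in when it is done.

Besides the shell and the picture viewer there is one more tool, called after "Request:" as name([rows], argument=value, ...), one row to a line, values as JSON. arm_command: Moves the arm, as the interface text tells. Shifts and turns lie within -1 to 1; 1 stands for 50 cm of shift or pi/4 rad of turn. Its arguments: {"type":"object","properties":{"deltas":{"type":"array"},"jaw":{"type":"number"},"squeeze":{"type":"number"}},"required":["deltas"]}

```bash
mkdir -p pics; python3 - <<'E'
from plant import ctrl, snapshot, camera_info
import cv2, numpy as np
for n in ["scene","top"]:
    cv2.imwrite(f"pics/{n}0.png", snapshot(n)[:,:,::-1])
    c=camera_info(n); print(n,np.round(c["camera_matrix"],1).tolist(),np.round(c["T"],4).tolist(), [k for k in c])
s=ctrl.observe(); print(s)
E
```

```text
scene [[380.6, 0.0, 322.2], [0.0, 380.6, 195.8], [0.0, 0.0, 1.0]] [[0.8313, 0.4039, -0.3819, 54.1948], [-0.5555, 0.5782, -0.5976, -677.6508], [-0.0206, 0.7089, 0.705, 855.7857], [0.0, 0.0, 0.0, 1.0]] ['camera_matrix', 'T']
top [[377.4, 0.0, 313.7], [0.0, 377.4, 194.5], [0.0, 0.0, 1.0]] [[-0.0296, 0.9978, -0.0588, 404.6206], [-0.999, -0.0315, -0.0315, -17.2233], [-0.0333, 0.0578, 0.9978, 1040.9598], [0.0, 0.0, 0.0, 1.0]] ['camera_matrix', 'T']
{'t': 0.1, 'joint_positions': array([ 1.17537412e+00,  3.13917592e-01,  4.50853488e-02,  1.30359693e+00,
       -1.31336446e-05,  1.43117997e+00]), 'joint_velocities': array([-7.65302738e-04,  3.70419310e-05,  3.63370579e-03, -5.04092595e-06,
       -1.61994068e-03,  1.17448474e-03]), 'tau': array([ 2.43984214e-03, -4.81727672e+01,  2.99242491e+01,  1.28049060e-02,
       -8.33319086e-05,  1.85212166e-07]), 'ee_pos': array([145.33363415, 555.85688898, 230.49946519]), 'eef_rot': array([-3.13997387e+00, -2.14225886e-04,  2.88578664e+00]), 'contact_force': array([0.2758522 , 0.40897618, 0.09878018]), 'torque': array([-0.00229603, -0.02558887,  0.04988353]), 'grasp_force': 0.0, 'opening': 85.46779000685831}
```

View pics/top0.png

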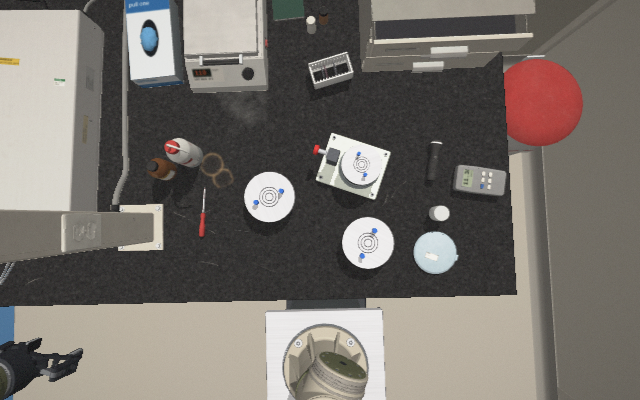

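View pics/scene0.png

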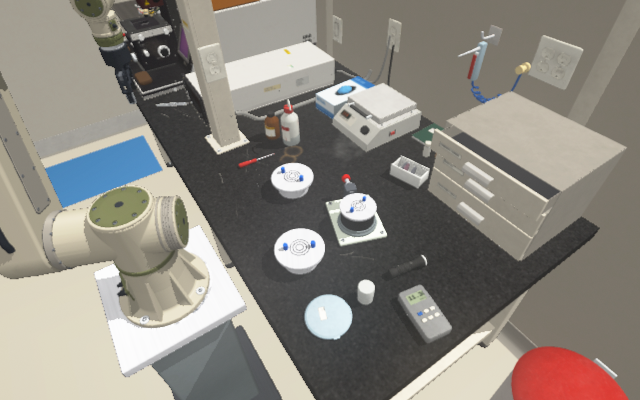

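Chuck candidates in the top view are (269,197), (368,243) and (362,165). Only the one at (362,165) sits on a spinner, with the white plate and the red knob at (316,150), and it is smaller than the other two. I'll confirm it in a crop.

```bash
cat > h.py <<'E'
import numpy as np, cv2
from plant import ctrl, snapshot, camera_info
def ray(n,u,v,c=None):
    c=c or camera_info(n); K=np.array(c["camera_matrix"]);T=np.array(c["T"])
    x=(u-K[0,2])/K[0,0]; y=(v-K[1,2])/K[1,1]
    if n=="wrist":
        r=np.hypot(x,y); s=np.sin(r)/max(r,1e-9); d=np.array([x*s,-y*s,-np.cos(r)])
    else: d=np.array([x,-y,-1.])
    return T[:3,3],T[:3,:3]@d
def at(n,u,v,z,c=None):
    o,d=ray(n,u,v,c); return o+d*(z-o[2])/d[2]
E
python3 - <<'E'
from h import *
im=cv2.imread("pics/top0.png")[120:210,300:400]
cv2.imwrite("pics/top0c.png",cv2.resize(im,None,fx=6,fy=6,interpolation=cv2.INTER_CUBIC))
E
```

```text
(no output)
```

View pics/top0c.png

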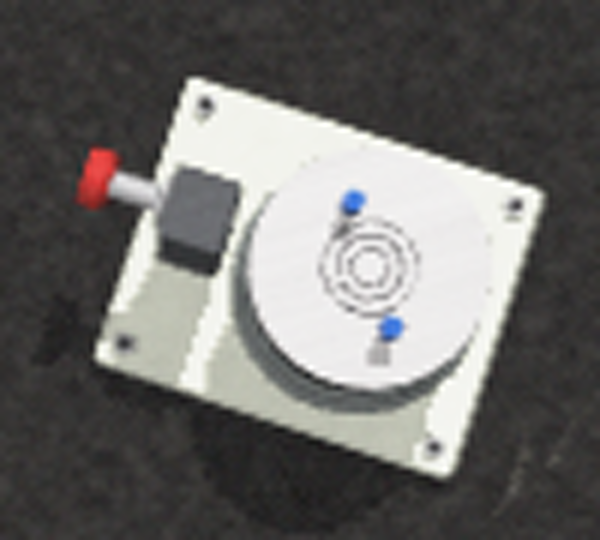

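The chuck at (362,165) is confirmed: it sits on the drum, its disc edge runs from crop u 247 to 490, and its pins are at crop (353,202) and (391,328). The knob is at crop (98,180) and the plate corners are clear.

```bash
python3 - <<'E'
from h import *
f=lambda u,v,z:at("top",300+u/6-.4,120+v/6-.4,z)
C=[f(*p,12) for p in [(190,77),(545,190),(450,478),(95,360)]]
print(np.round(C,1)); print([round(np.linalg.norm(C[i]-C[(i+1)%4]),1) for i in range(4)])
ey=(C[0]+C[3]-C[1]-C[2]); ey/=np.linalg.norm(ey); print("y yaw",np.arctan2(ey[1],ey[0]))
ce=np.mean(C,0); print("axis from plate",ce-18*ey)
print("rings",f(370,266,80))
a,b=f(353,202,94),f(391,328,94); print("pins",a,b,np.linalg.norm(a-b),(a+b)/2,np.arctan2(*(a-b)[1::-1]))
print("disc diam",np.linalg.norm(f(247,266,80)-f(490,266,80)))
k=f(98,180,76);ax=f(370,266,80); print("knob",k,(k-ax)@ey,(k-ax)@np.array([ey[1],-ey[0],0]))
E
```

```text
[[ 634.9  -38.1   12. ]
 [ 576.9 -197.8   12. ]
 [ 447.  -149.7   12. ]
 [ 505.9    9.4   12. ]]
[np.float64(169.9), np.float64(138.5), np.float64(169.6), np.float64(137.4)]
y yaw 1.2193332191003972
axis from plate [ 534.96164866 -110.95850506   12.        ]
rings [ 535.50684377 -110.58072279   80.        ]
pins [ 560.88775727 -103.10631334   94.        ] [ 507.2001027  -117.01011526   94.        ] 55.458813198293555 [ 534.04392999 -110.0582143    94.        ] 0.2534084473560772
disc diam 103.04130039528367
knob [577.23817751   4.12661394  76.        ] 122.06220170957468 -0.3102084982322708
```

```bash
python3 - <<'E'
from h import *
for p in [(120,207),(162,205),(162,249),(120,250)]: print("top flange",np.round(at("top",*p,0),0))
for p in [(208,140),(228,152),(247,141),(225,127)]: print("scene flange",np.round(at("scene",*p,0),0))
for p in [(213,135),(238,130)]: print("scene post base",np.round(at("scene",*p,0),0))
E
```

```text
top flange [448. 561.   0.]
top flange [450. 441.   0.]
top flange [328. 442.   0.]
top flange [328. 561.   0.]
scene flange [330. 544.   0.]
scene flange [362. 432.   0.]
scene flange [448. 452.   0.]
scene flange [417. 586.   0.]
scene post base [358. 563.   0.]
scene post base [451. 537.   0.]
```

```bash
python3 - <<'E'
from h import *
a=cv2.imread("pics/top0.png")[190:400,0:200]; b=cv2.imread("pics/scene0.png")[0:210,90:290]
cv2.imwrite("pics/post.png",cv2.resize(np.hstack([a,b]),None,fx=2,fy=2,interpolation=cv2.INTER_CUBIC))
E
```

```text
(no output)
```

View pics/post.png

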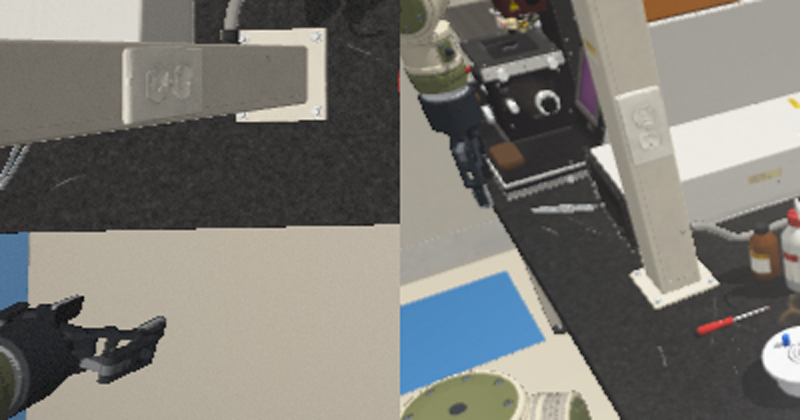

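Wrist path is clear: the post is at about x 345–435, y 455–545, outside the line. Moving above the spinner in two calls.

Request:
arm_command([
  [-0.03, -0.03, 0, 0, 0, 0.04],
  [-0.09, -0.09, 0.01, 0, 0, 0.12],
  [-0.16, -0.16, 0.01, 0, 0, 0.2],
  [-0.23, -0.23, 0.02, 0, 0, 0.28],
  [-0.3, -0.3, 0.02, 0, 0, 0.36],
  [-0.37, -0.37, 0.02, 0, 0, 0.44],
  [-0.43, -0.43, 0.03, 0, 0, 0.52],
  [-0.48, -0.48, 0.03, 0, 0, 0.6],
  [-0.52, -0.52, 0.03, 0, 0, 0.68],
  [-0.52, -0.52, 0.03, 0, 0, 0.68],
], jaw=1, squeeze=30)

```text
t: 0.93
ee_pos: [332.8, 235.2, 216.0]
eef_rot: [-3.141, 0.001, 2.345]
contact_force: [0.4, 0.6, -0.1]
opening: 85.3
grasp_force: 0.0
```

```bash
cat >> h.py <<'E'
from scipy.spatial.transform import Rotation as Ro
def go(p,yaw):
    s=ctrl.observe(); R=Ro.from_euler("xyz",s["eef_rot"]); T=Ro.from_euler("xyz",[np.pi,0,yaw])
    print("t",round(s["t"],2),"pos",np.round(s["ee_pos"],1),"rot",np.round(s["eef_rot"],3),"F",np.round(s["contact_force"],1),"Tq",np.round(s["torque"],2),"op",round(s["opening"],1),"g",round(float(s["grasp_force"]),1))
    print("delta",np.round(R.inv().apply(np.array(p)-s["ee_pos"])/500,4),np.round((R.inv()*T).as_rotvec()/(np.pi/4),3))
E
python3 -c "
from h import *
go([535,-110.6,200],1.824)"
```

```text
t 0.93 pos [332.8 235.2 216. ] rot [-3.141e+00  1.000e-03  2.345e+00] F [ 0.4  0.6 -0.1] Tq [ 0.08 -0.04  0.04] op 85.3 g 0.0
delta [-0.7773 -0.194   0.0332] [-0.001  0.002  0.663]
```

Request:
arm_command([
  [-0.05, -0.01, 0, 0, 0, 0.04],
  [-0.13, -0.03, 0.01, 0, 0, 0.12],
  [-0.21, -0.05, 0.01, 0, 0, 0.2],
  [-0.29, -0.07, 0.02, 0, 0, 0.28],
  [-0.37, -0.09, 0.02, 0, 0, 0.36],
  [-0.45, -0.11, 0.02, 0, 0, 0.44],
  [-0.53, -0.13, 0.03, 0, 0, 0.52],
  [-0.61, -0.15, 0.03, 0, 0, 0.6],
  [-0.69, -0.175, 0.03, 0, 0, 0.66],
  [-0.777, -0.194, 0.033, 0, 0, 0.663],
])

```text
t: 1.77
ee_pos: [534.3, -104.7, 199.6]
eef_rot: [-3.141, -0.0, 1.828]
contact_force: [-0.3, 1.4, 0.6]
opening: 85.5
grasp_force: 0.0
```

Request:
arm_command([
  [0, 0, 0, 0, 0, 0],
  [0, 0, 0, 0, 0, 0],
  [0, 0, 0, 0, 0, 0],
  [0, 0, 0, 0, 0, 0],
  [0, 0, 0, 0, 0, 0],
  [0, 0, 0, 0, 0, 0],
  [0, 0, 0, 0, 0, 0],
  [0, 0, 0, 0, 0, 0],
  [0, 0, 0, 0, 0, 0],
  [0, 0, 0, 0, 0, 0],
])

```text
t: 2.6
ee_pos: [534.2, -102.4, 200.0]
eef_rot: [3.141, 0.0, 1.831]
contact_force: [0.6, 0.3, -0.3]
opening: 85.0
grasp_force: 0.0
```

```bash
python3 -c "
from h import *
go([535,-110.6,120],1.824)
c=camera_info('wrist'); im=snapshot('wrist'); np.save('w.npy',np.array([c['camera_matrix'][0]]));
print(c['camera_matrix'],np.round(c['T'],3).tolist())
cv2.imwrite('pics/w0.png',im[:,:,::-1])"
```

```text
t 2.6 pos [ 534.2 -102.4  200. ] rot [3.141 0.    1.831] F [ 0.6  0.3 -0.3] Tq [ 0.03 -0.   -0.06] op 85.0 g 0.0
delta [-0.0163 -0.0027  0.1601] [0.    0.    0.009]
[[309.70691629   0.         324.81213232]
 [  0.         309.70691629 201.79709158]
 [  0.           0.           1.        ]] [[0.966, -0.249, -0.067, 517.969], [0.258, 0.933, 0.251, -38.589], [-0.0, -0.26, 0.966, 343.768], [0.0, 0.0, 0.0, 1.0]]
```

View pics/w0.png

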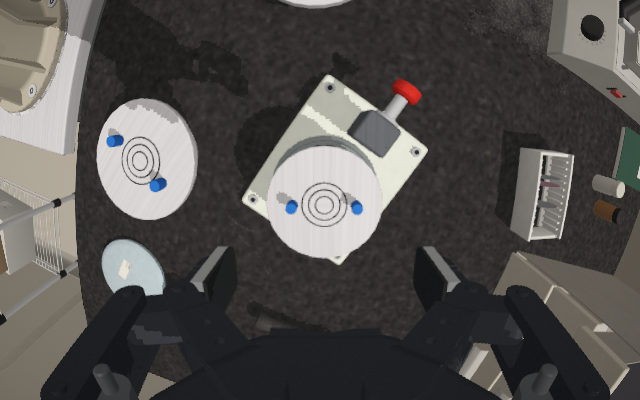

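Rings are centred at (325,205), with pin tops near (291,204) and (357,205); the knob is at (407,92) and the plunger is out.

```bash
python3 -c "
from h import *
c=camera_info('wrist')
print('rings',at('wrist',324.5,205,80,c),'disc edges',at('wrist',267,205,80,c),at('wrist',383,205,80,c))
im=cv2.imread('pics/w0.png').astype(int); B,G,Rr=im[...,0],im[...,1],im[...,2]
m=((B>120)&(B-Rr>70)).astype(np.uint8); m[:,:250]=0; m[:180]=0
n,l,s,ct=cv2.connectedComponentsWithStats(m)
P=[]
for i in range(1,n):
  if s[i,4]>30 and ct[i][0]<400: print(ct[i],s[i]); P.append(at('wrist',*ct[i],87,c)); print(P[-1])
d=P[0]-P[1]; print(np.linalg.norm(d),(P[0]+P[1])/2,np.arctan2(d[1],d[0]))
"
```

```text
rings [ 536.68889775 -110.18122033   80.        ] disc edges [ 486.98214248 -123.47262495   80.        ] [587.2735521  -96.72789126  80.        ]
[291.216 206.896] [286 200  12  14 125]
[ 508.79157149 -117.36660632   87.        ]
[356.6754386  207.69298246] [352 201  11  14 114]
[ 563.7392398  -103.45456396   87.        ]
56.68148883188208 [ 536.26540564 -110.41058514   87.        ] -2.8936165968625707
```

Request:
arm_command([
  [-0.008, 0, 0.02, 0, 0, 0.008],
  [-0.0165, -0.001, 0.06, 0, 0, 0.015],
  [-0.0165, -0.001, 0.1, 0, 0, 0.015],
  [-0.0165, -0.001, 0.14, 0, 0, 0.015],
  [-0.0165, -0.001, 0.17, 0, 0, 0.015],
  [-0.0165, -0.001, 0.2, 0, 0, 0.015],
  [-0.0165, -0.001, 0.22, 0, 0, 0.015],
  [-0.0165, -0.001, 0.235, 0, 0, 0.015],
  [-0.0165, -0.001, 0.245, 0, 0, 0.015],
  [-0.0165, -0.001, 0.25, 0, 0, 0.015],
])

```text
t: 3.48
ee_pos: [535.7, -110.7, 74.2]
eef_rot: [-3.141, -0.0, 1.819]
contact_force: [-0.5, -0.5, 0.4]
opening: 85.6
grasp_force: 0.0
```

Request:
arm_command([
  [0, 0, 0, 0, 0, 0],
  [0, 0, 0, 0, 0, 0],
  [0, 0, 0, 0, 0, 0],
  [0, 0, 0, 0, 0, 0],
  [0, 0, 0, 0, 0, 0],
  [0, 0, 0, 0, 0, 0],
  [0, 0, 0, 0, 0, 0],
  [0, 0, 0, 0, 0, 0],
  [0, 0, 0, 0, 0, 0],
  [0, 0, 0, 0, 0, 0],
], jaw=-0.2, squeeze=30)

```text
t: 4.32
ee_pos: [536.0, -110.9, 75.8]
eef_rot: [3.141, 0.001, 1.819]
contact_force: [-3.0, 0.0, 4.7]
opening: 64.0
grasp_force: 33.1
```

```bash
python3 -c "
from h import *
go([535.8,-110.5,75],1.819)"
```

```text
t 4.32 pos [ 536.  -110.9   75.8] rot [3.141e+00 1.000e-03 1.819e+00] F [-3.   0.   4.7] Tq [-0.1   0.56  0.06] op 64.0 g 33.1
delta [ 0.0009 -0.0002  0.0016] [0.001 0.001 0.   ]
```

Request:
arm_command([
  [0, 0, 0.002, 0, 0, 0],
  [0, 0, 0.004, 0, 0, 0],
  [0, 0, 0.004, 0, 0, 0.06],
  [0, 0, 0.004, 0, 0, 0.12],
  [0, 0, 0.004, 0, 0, 0.19],
  [0, 0, 0.004, 0, 0, 0.19],
  [0, 0, 0.004, 0, 0, 0.19],
  [0, 0, 0.004, 0, 0, 0.19],
  [0, 0, 0.004, 0, 0, 0.19],
  [0, 0, 0.004, 0, 0, 0.19],
])

```text
t: 5.15
ee_pos: [536.4, -111.7, 75.6]
eef_rot: [3.139, 0.003, 1.669]
contact_force: [-7.6, -0.7, 17.1]
opening: 64.2
grasp_force: 34.1
```

Request:
arm_command([
  [0, 0, 0, 0, 0, 0.06],
  [0, 0, 0, 0, 0, 0.12],
  [0, 0, 0, 0, 0, 0.19],
  [0, 0, 0, 0, 0, 0.19],
  [0, 0, 0, 0, 0, 0.19],
  [0, 0, 0, 0, 0, 0.25],
  [0, 0, 0, 0, 0, 0.31],
  [0, 0, 0, 0, 0, 0.38],
  [0, 0, 0, 0, 0, 0.38],
  [0, 0, 0, 0, 0, 0.38],
])

```text
t: 5.98
ee_pos: [536.0, -111.7, 75.5]
eef_rot: [3.14, 0.002, 1.371]
contact_force: [-7.7, -1.4, 17.1]
opening: 63.8
grasp_force: 34.1
```

```bash
python3 -c "
from h import *
go([535.8,-110.5,75],1.819)
cv2.imwrite('pics/t1.png',np.hstack([cv2.resize(snapshot('wrist')[120:400,160:480,::-1],(800,700))])[:600])"
```

```text
t 5.98 pos [ 536.  -111.7   75.5] rot [3.140e+00 2.000e-03 1.371e+00] F [-7.7 -1.4 17.1] Tq [-0.3   1.77 -0.05] op 63.8 g 34.1
delta [ 0.0024 -0.0008  0.0011] [ 0.002  0.004 -0.571]
```

View pics/t1.png

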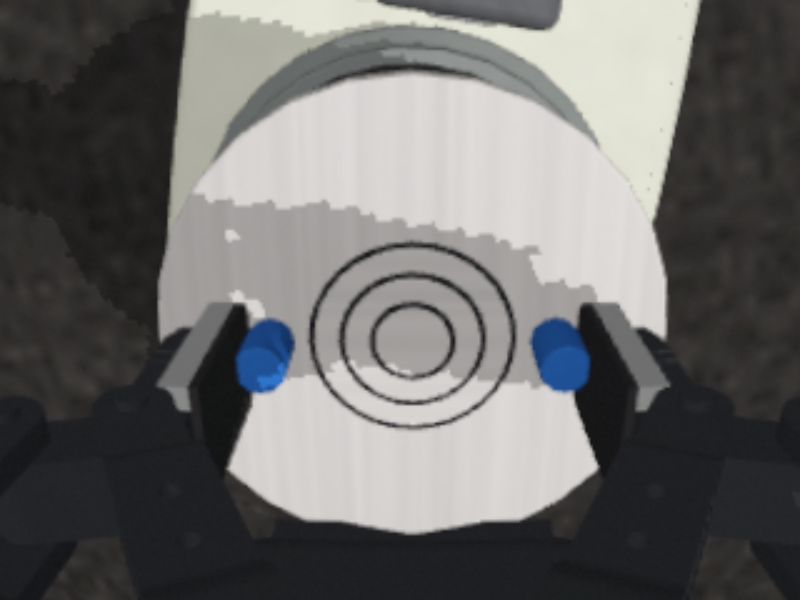

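The pads grip both pins, at (265,355) and (560,355), and the chuck turned with the gripper (0.45 rad so far). It has not dropped yet, so I keep turning.

Request:
arm_command([
  [0, 0, 0, 0, 0, 0.06],
  [0, 0, 0, 0, 0, 0.12],
  [0, 0, 0, 0, 0, 0.18],
  [0, 0, 0, 0, 0, 0.18],
  [0, 0, 0, 0, 0, 0.18],
  [0, 0, 0, 0, 0, 0.18],
  [0, 0, 0, 0, 0, 0.18],
  [0, 0, 0, 0, 0, 0.18],
  [0, 0, 0, 0, 0, 0.18],
  [0, 0, 0, 0, 0, 0.18],
])

```text
t: 6.87
ee_pos: [535.7, -111.2, 73.7]
eef_rot: [3.141, 0.001, 1.229]
contact_force: [-4.3, -1.9, 6.5]
opening: 64.2
grasp_force: 33.2
```

Request:
arm_command([
  [0, 0, 0, 0, 0, 0.06],
  [0, 0, 0, 0, 0, 0.12],
  [0, 0, 0, 0, 0, 0.18],
  [0, 0, 0, 0, 0, 0.18],
  [0, 0, 0, 0, 0, 0.18],
  [0, 0, 0, 0, 0, 0.18],
  [0, 0, 0, 0, 0, 0.18],
  [0, 0, 0, 0, 0, 0.18],
  [0, 0, 0, 0, 0, 0.18],
  [0, 0, 0, 0, 0, 0.18],
])

```text
t: 7.7
ee_pos: [535.9, -110.7, 73.1]
eef_rot: [3.141, -0.0, 1.09]
contact_force: [-2.5, -0.4, 5.4]
opening: 64.2
grasp_force: 33.0
```

Request:
arm_command([
  [0, 0, 0, 0, 0, 0.06],
  [0, 0, 0, 0, 0, 0.12],
  [0, 0, 0, 0, 0, 0.18],
  [0, 0, 0, 0, 0, 0.18],
  [0, 0, 0, 0, 0, 0.18],
  [0, 0, 0, 0, 0, 0.18],
  [0, 0, 0, 0, 0, 0.18],
  [0, 0, 0, 0, 0, 0.18],
  [0, 0, 0, 0, 0, 0.18],
  [0, 0, 0, 0, 0, 0.18],
])

```text
t: 8.53
ee_pos: [535.9, -109.8, 72.8]
eef_rot: [-3.141, -0.002, 0.949]
contact_force: [-1.0, 5.2, 4.5]
opening: 64.2
grasp_force: 32.3
```

It dropped about 2 mm around yaw 1.23 and I overshot. Turning back toward the middle and pressing.

Request:
arm_command([
  [0, 0, 0, 0, 0, -0.08],
  [0, 0, 0, 0, 0, -0.16],
  [0, 0, 0, 0, 0, -0.24],
  [0, 0, 0.002, 0, 0, -0.24],
  [0, 0, 0.004, 0, 0, -0.24],
  [0, 0, 0.006, 0, 0, -0.24],
  [0, 0, 0.008, 0, 0, -0.24],
  [0, 0, 0.008, 0, 0, -0.24],
  [0, 0, 0.008, 0, 0, -0.24],
  [0, 0, 0.008, 0, 0, -0.24],
])

```text
t: 9.37
ee_pos: [536.2, -110.3, 69.3]
eef_rot: [3.141, -0.001, 1.137]
contact_force: [-1.5, 5.1, 6.2]
opening: 64.2
grasp_force: 32.7
```

Going down as expected.

Request:
arm_command([
  [0, 0, 0.002, 0, 0, 0],
  [0, 0, 0.004, 0, 0, 0],
  [0, 0, 0.006, 0, 0, 0],
  [0, 0, 0.008, 0, 0, 0],
  [0, 0, 0.01, 0, 0, 0],
  [0, 0, 0.012, 0, 0, 0],
  [0, 0, 0.012, 0, 0, 0],
  [0, 0, 0.012, 0, 0, 0],
  [0, 0, 0.012, 0, 0, 0],
  [0, 0, 0.012, 0, 0, 0],
])

```text
t: 10.2
ee_pos: [536.2, -110.3, 65.1]
eef_rot: [3.14, -0.001, 1.137]
contact_force: [-7.5, 5.7, 18.9]
opening: 64.0
grasp_force: 33.7
```

Dropped 10.4 mm in total and now on a hard stop, so it is home. Unload, release and rise.

Request:
arm_command([
  [0, 0, -0.002, 0, 0, 0],
  [0, 0, -0.004, 0, 0, 0],
  [0, 0, -0.004, 0, 0, 0],
  [0, 0, -0.004, 0, 0, 0],
  [0, 0, -0.004, 0, 0, 0],
  [0, 0, -0.004, 0, 0, 0],
  [0, 0, -0.004, 0, 0, 0],
  [0, 0, -0.004, 0, 0, 0],
  [0, 0, -0.004, 0, 0, 0],
  [0, 0, -0.004, 0, 0, 0],
], jaw=1)

```text
t: 11.03
ee_pos: [535.8, -110.7, 64.8]
eef_rot: [-3.142, -0.0, 1.136]
contact_force: [0.0, 0.7, -0.6]
opening: 85.2
grasp_force: 0.0
```

Request:
arm_command([
  [0, 0, -0.02, 0, 0, 0],
  [0, 0, -0.05, 0, 0, 0],
  [0, 0, -0.1, 0, 0, 0],
  [0, 0, -0.15, 0, 0, 0],
  [0, 0, -0.2, 0, 0, 0],
  [0, 0, -0.25, 0, 0, 0],
  [0, 0, -0.28, 0, 0, 0],
  [0, 0, -0.28, 0, 0, 0],
  [0, 0, -0.28, 0, 0, 0],
  [0, 0, -0.28, 0, 0, 0],
], jaw=1)

```text
t: 11.87
ee_pos: [535.4, -110.5, 204.4]
eef_rot: [-3.141, -0.0, 1.136]
contact_force: [-0.5, -0.1, 0.5]
opening: 85.3
grasp_force: 0.0
```

```bash
python3 -c "
from h import *
go([535.8,-110.5,200],1.137)
c=camera_info('wrist'); im=snapshot('wrist')
cv2.imwrite('pics/w1.png',im[:,:,::-1])
K=c['camera_matrix'];T=np.array(c['T'])
def px(p):
  q=T[:3,:3].T@(np.array(p)-T[:3,3]); x,y,z=q[0],-q[1],-q[2]; r=np.hypot(x,y); a=np.arctan2(r,z); return np.round([K[0][2]+K[0][0]*a*x/r,K[1][2]+K[0][0]*a*y/r],1)
for h in (70,80): print(h,'centre',px([535.8,-110.5,h]),[px([535.8+52*np.cos(a),-110.5+52*np.sin(a),h]).tolist() for a in (1.137-1.571,1.137+1.571)])
e=np.array([np.cos(1.219),np.sin(1.219)])
for d in (128,): print('knob',px([*(np.array([535.8,-110.5])+e*d),76]))
"
```

```text
t 11.87 pos [ 535.4 -110.5  204.4] rot [-3.141 -0.     1.136] F [-0.5 -0.1  0.5] Tq [0.   0.02 0.04] op 85.3 g 0.0
delta [0.0003 0.0007 0.0088] [-0.001 -0.    -0.001]
70 centre [324.9 192.5] [[380.6, 192.6], [269.1, 192.7]]
80 centre [324.8 195.1] [[382.5, 195.2], [267.2, 195.2]]
knob [312.6  51.5]
```

View pics/w1.png

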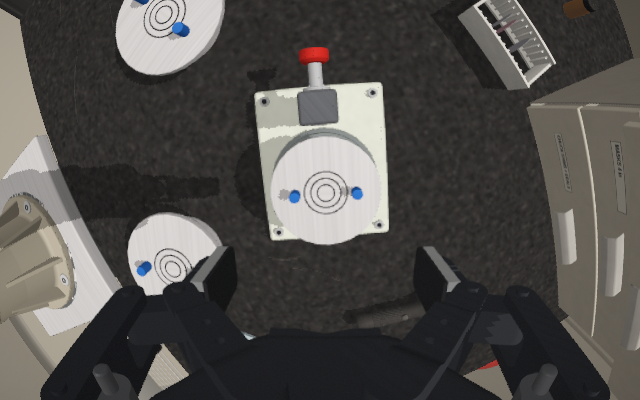

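The disc spans columns 271–381 with rings at (325,193), which matches the prediction for a top at 70 mm: home and level. The knob is at (314,55), still out. Next, shut fingers behind the knob.

Request:
arm_command([
  [0.03, -0.002, 0, 0, 0, -0.05],
  [0.09, -0.008, 0, 0, 0, -0.1],
  [0.16, -0.013, 0, 0, 0, -0.106],
  [0.23, -0.019, 0, 0, 0, -0.106],
  [0.29, -0.024, 0, 0, 0, -0.106],
  [0.319, -0.026, 0, 0, 0, -0.106],
  [0.319, -0.026, 0, 0, 0, -0.106],
  [0.319, -0.026, 0, 0, 0, -0.106],
  [0.319, -0.026, 0, 0, 0, -0.106],
  [0.319, -0.026, 0, 0, 0, -0.106],
], jaw=-1)

```text
t: 12.75
ee_pos: [590.7, 38.3, 204.5]
eef_rot: [-3.141, 0.001, 1.218]
contact_force: [-0.1, 1.0, 0.0]
opening: -0.0
grasp_force: 0.0
```

Request:
arm_command([
  [0, 0, 0.03, 0, 0, 0],
  [0, 0, 0.08, 0, 0, 0],
  [0, 0, 0.13, 0, 0, 0],
  [0, 0, 0.18, 0, 0, 0],
  [0, 0, 0.23, 0, 0, 0],
  [0, 0, 0.26, 0, 0, 0],
  [0, 0, 0.285, 0, 0, 0],
  [0, 0, 0.285, 0, 0, 0],
  [0, 0, 0.285, 0, 0, 0],
  [0, 0, 0.285, 0, 0, 0],
])

```text
t: 13.58
ee_pos: [591.7, 38.7, 63.4]
eef_rot: [3.14, -0.0, 1.218]
contact_force: [-0.0, 0.4, 0.3]
opening: -0.2
grasp_force: 0.0
```

```bash
python3 -c "
from h import *
e=np.array([np.cos(1.219),np.sin(1.219)]);A=np.array([535.8,-110.5])
p=A+e*125
go([*p,62],1.219)
s=ctrl.observe(); print((s['ee_pos'][:2]-A)@e)
cv2.imwrite('pics/w2.png',snapshot('wrist')[:,:,::-1])"
```

```text
t 13.58 pos [591.7  38.7  63.4] rot [ 3.14  -0.     1.218] F [-0.   0.4  0.3] Tq [-0.01  0.01 -0.01] op -0.2 g 0.0
delta [-0.0686 -0.0022  0.0027] [ 0.002 -0.    -0.001]
159.2961783246478
```

View pics/w2.png

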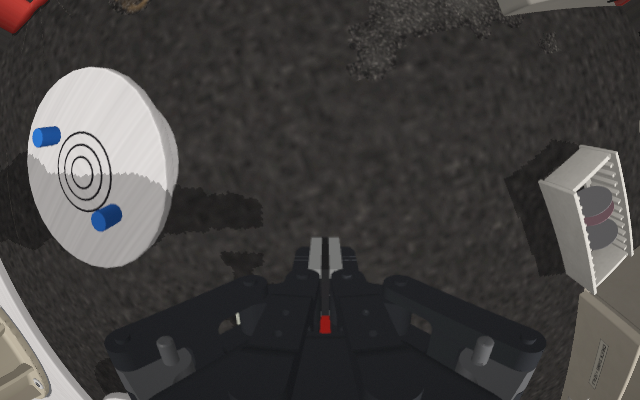

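The fingers are shut at (325,260), with the red knob visible straight behind them at (325,323). Pushing along tool -x.

Request:
arm_command([
  [-0.01, 0, 0, 0, 0, 0],
  [-0.02, 0, 0, 0, 0, 0],
  [-0.03, -0.001, 0, 0, 0, 0],
  [-0.036, -0.002, 0, 0, 0, 0],
  [-0.042, -0.002, 0, 0, 0, 0],
  [-0.048, -0.002, 0, 0, 0, 0],
  [-0.053, -0.002, 0, 0, 0, 0],
  [-0.058, -0.002, 0, 0, 0, 0],
  [-0.062, -0.002, 0, 0, 0, 0],
  [-0.062, -0.002, 0, 0, 0, 0],
])

```text
t: 14.47
ee_pos: [579.6, 10.4, 62.4]
eef_rot: [3.141, 0.0, 1.219]
contact_force: [-0.0, 0.6, 1.0]
opening: -0.1
grasp_force: 0.4
```

Request:
arm_command([
  [-0.003, 0, 0, 0, 0, 0],
  [-0.006, 0, 0, 0, 0, 0],
  [-0.009, 0, 0, 0, 0, 0],
  [-0.012, 0, 0, 0, 0, 0],
  [-0.014, 0, 0, 0, 0, 0],
  [-0.014, 0, 0, 0, 0, 0],
  [-0.014, 0, 0, 0, 0, 0],
  [-0.014, 0, 0, 0, 0, 0],
  [-0.014, 0, 0, 0, 0, 0],
  [-0.014, 0, 0, 0, 0, 0],
])

```text
t: 15.3
ee_pos: [577.1, 3.9, 62.2]
eef_rot: [-3.141, 0.0, 1.219]
contact_force: [-0.0, -0.4, 0.2]
opening: -0.1
grasp_force: 0.0
```

```bash
python3 -c "
from h import *
e=np.array([np.cos(1.219),np.sin(1.219)]);A=np.array([535.8,-110.5])
go([*(A+e*121),62],1.219)
s=ctrl.observe(); print((s['ee_pos'][:2]-A)@e)"
```

```text
t 15.3 pos [577.1   3.9  62.2] rot [-3.141  0.     1.219] F [-0.  -0.4  0.2] Tq [-0.02 -0.01  0.02] op -0.1 g 0.0
delta [-0.0012  0.0014  0.0004] [-0.     0.001  0.   ]
121.62183677109452
```

Request:
arm_command([
  [-0.003, 0, 0, 0, 0, 0],
  [-0.006, 0, 0, 0, 0, 0],
  [-0.009, 0, 0, 0, 0, 0],
  [-0.012, 0, 0, 0, 0, 0],
  [-0.012, 0, 0, 0, 0, 0],
  [-0.012, 0, 0, 0, 0, 0],
  [-0.012, 0, 0, 0, 0, 0],
  [-0.012, 0, 0, 0, 0, 0],
  [-0.012, 0, 0, 0, 0, 0],
  [-0.012, 0, 0, 0, 0, 0],
])

```text
t: 16.13
ee_pos: [577.0, 3.6, 62.4]
eef_rot: [3.141, -0.011, 1.223]
contact_force: [5.6, 17.6, -3.4]
opening: -0.2
grasp_force: 9.4
```

```bash
python3 -c "
from h import *
e=np.array([np.cos(1.219),np.sin(1.219)]);A=np.array([535.8,-110.5])
go([*(A+e*121),62],1.219)
s=ctrl.observe(); print((s['ee_pos'][:2]-A)@e)
a=snapshot('scene')[155:230,310:400,::-1]
b=snapshot('wrist')[150:,125:525,::-1]
a=cv2.resize(a,None,fx=4,fy=4,interpolation=cv2.INTER_CUBIC); h=max(len(a),len(b))
p=lambda i:cv2.copyMakeBorder(i,0,h-len(i),0,0,cv2.BORDER_CONSTANT)
cv2.imwrite('pics/s1.png',np.hstack([p(a),p(b)]))"
```

```text
t 16.13 pos [577.    3.6  62.4] rot [ 3.141 -0.011  1.223] F [ 5.6 17.6 -3.4] Tq [ 3.41 -1.26  0.  ] op -0.2 g 9.4
delta [-0.0006  0.0013  0.0009] [ 0.    -0.014  0.005]
121.2936138614916
```

View pics/s1.png

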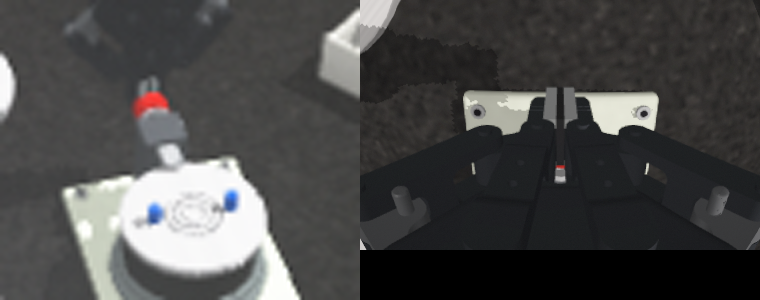

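The left crop shows the nose over the chuck rim at (172,158). The push stopped hard at 121 mm (110 mm face plus 11 mm finger), so the plunger is fully in. Backing off and rising.

Request:
arm_command([
  [0.02, 0, 0, 0, 0, 0],
  [0.05, 0, 0, 0, 0, 0],
  [0.08, 0, 0, 0, 0, 0],
  [0.1, 0, 0, 0, 0, 0],
  [0.1, 0, -0.04, 0, 0, 0],
  [0.1, 0, -0.1, 0, 0, 0],
  [0.1, 0, -0.16, 0, 0, 0],
  [0.1, 0, -0.22, 0, 0, 0],
  [0.1, 0, -0.26, 0, 0, 0],
  [0.1, 0, -0.26, 0, 0, 0],
])

```text
t: 17.07
ee_pos: [595.1, 45.5, 197.8]
eef_rot: [3.133, -0.002, 1.219]
contact_force: [1.0, -0.3, 0.7]
opening: -0.1
grasp_force: 0.0
```

```bash
python3 -c "
from h import *
go([535,-110,200],1.219)
im=snapshot('top')[120:210,300:400,::-1]
cv2.imwrite('pics/end.png',cv2.resize(im,None,fx=6,fy=6,interpolation=cv2.INTER_CUBIC))"
```

```text
t 17.07 pos [595.1  45.5 197.8] rot [ 3.133e+00 -2.000e-03  1.219e+00] F [ 1.  -0.3  0.7] Tq [-0.01 -0.02 -0.04] op -0.1 g 0.0
delta [-0.3334 -0.0058 -0.0051] [ 0.01  -0.003  0.001]
```

View pics/end.png

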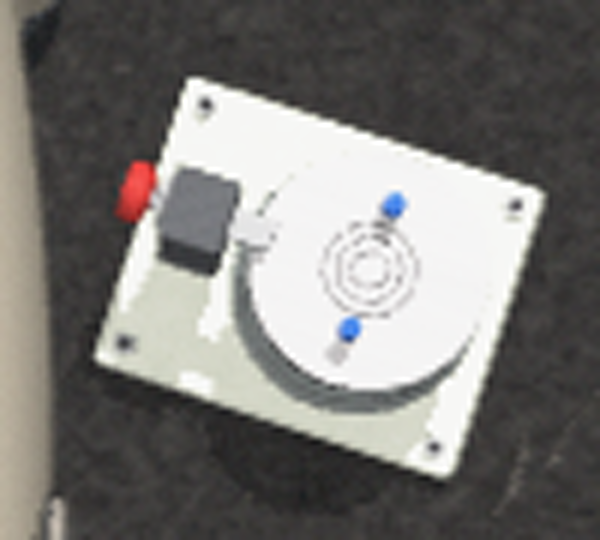

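The nose lies over the rim at (255,230), and the knob moved from (98,180) to (137,190), about 18 mm. The arm is clear, so I'm handing in.

```bash
python3 -c "
from plant import ctrl
print(ctrl.hand_in())"
```

```text
the job is handed in; nothing more can be done
None
```

The chuck was pressed and turned until it dropped home and level, the lock plunger was pushed fully in over its rim, and the job was handed in with the arm clear; no verdict was shown.

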